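# Find the loaded slide box and case it

### The job

Three identical closed slide boxes stand on edge on the bench mat; one is loaded with slides, the other two are empty, and only the weight in the hand tells. Lift them to find the loaded one, set it down gently, upright on its edge, inside the open case, and then swing the case's lid fully shut. Leave the two empty boxes standing upright on the mat (drop or topple none) and do not disturb the things round about.

Things in the scene. Friction and masses are not known exactly. Their poses are not given: they have to be found in the camera images.
- box_a: Closed dark green slide box on its long edge: 156 mm long, 33 mm thick, 87 mm tall (plus 3 mm clasp on top). All three look the same; two are empty (0.10 to 0.15 kg), one is loaded (0.36 to 0.48 kg), which is not told. Origin: middle of one broad face, 45 mm above the edge it stands on; its x points down, y along the length, z through the thickness (0 to 33 mm). Grip across the 33 mm from above.
- box_a_mid (a point): The middle of box_a (of its length and thickness), 45 mm above the edge it stands on and 42 mm below its top; axes as those of the box: x down, y level along the 156 mm, z level across the 33 mm.
- box_b: Closed dark green slide box on its long edge: 156 mm long, 33 mm thick, 87 mm tall (plus 3 mm clasp on top). All three look the same; two are empty (0.10 to 0.15 kg), one is loaded (0.36 to 0.48 kg), which is not told. Origin: middle of one broad face, 45 mm above the edge it stands on; its x points down, y along the length, z through the thickness (0 to 33 mm). Grip across the 33 mm from above.
- box_b_mid (a point): The middle of box_b (of its length and thickness), 45 mm above the edge it stands on and 42 mm below its top; axes as those of the box: x down, y level along the 156 mm, z level across the 33 mm.
- box_c: Closed dark green slide box on its long edge: 156 mm long, 33 mm thick, 87 mm tall (plus 3 mm clasp on top). All three look the same; two are empty (0.10 to 0.15 kg), one is loaded (0.36 to 0.48 kg), which is not told. Origin: middle of one broad face, 45 mm above the edge it stands on; its x points down, y along the length, z through the thickness (0 to 33 mm). Grip across the 33 mm from above.
- box_c_mid (a point): The middle of box_c (of its length and thickness), 45 mm above the edge it stands on and 42 mm below its top; axes as those of the box: x down, y level along the 156 mm, z level across the 33 mm.
- mat: Black rubber bench mat, 190 x 310 x 3 mm, fixed, on which the three boxes stand side by side in a row along its y, about 0.1 m apart. Origin at the centre of its underside; x along the 190 mm, y along the 310 mm. It may lie left or right of the case.
- case: Fixed open-topped aluminium storage case, outside 190 (x) x 106 (y) x 105 mm tall, walls and floor 4 mm thick (inside 182 x 98 mm, 101 mm deep). Origin at the centre of its underside; x runs along the length towards the hinged end, which is the far end from the robot; z up.
- case_in (a point): Centre of the inside floor of the case, 4 mm above the bench; axes as those of the case.
- lid (a joint): Hinge of the case's lid: 0 is fully shut on the rim, about 1.57 stands upright, 1.95 is the stop leaning away from the robot. It starts open at 1.6 to 1.8 and its stiff hinge (0.17 N m) keeps it wherever it is left; the lid weighs 0.12 kg, so about 2 N at its free edge moves it.
- lid_hinge (a point): Middle of the hinge line, on the inner (under) face of the lid at the top of the case's far wall, 105 mm above the bench; the hinge line runs along the case's y. The lid's x points from the free edge to the hinge, z out of its outer face.
- lid_edge (a point): Middle of the lid's free edge, on its outer face: 190 mm from the hinge line; the lid is a flat plate 190 x 106 x 6 mm. A 40 mm wide, 4 mm thick tab sticks out 16 mm past this edge. Open, the lid rises to about 0.32 m above the bench. With the lid shut the outer face is 111 mm above the bench.
- tube_rack: Bystander: blue tube rack, 121 x 264 x 84 mm, empty, loose; origin at the centre of its underside. It stands on the side of the case away from the mat.
- tip_box: Bystander: pipette-tip box with clear lid, 76 x 118 x 68 mm, loose, behind the case; origin at the centre of its underside.
- bottle_white: Bystander: white bottle with blue cap, 55 mm diameter, 106 mm tall, loose, behind the case; origin at the centre of its underside.
Things that resemble listed ones, but are neither listed nor needed, are in the scene too. Leave any red look-alike of the box_c alone.

How it is judged:
By the outcome, as a careful person would: the job done as asked, in the order asked, and still so for the second after the job is handed in, with the robot touching nothing.
It also fails if it takes over 72 s, if anything falls off the work surface, if the arm or the gripper's body presses on something with over 40 N, if the wrist force passes 120 N, or if a joint passes its speed limit or range.

### The arm

A 6-joint arm with a two-finger parallel gripper is mounted at the origin on a cart in front of the work surface, level with it; the furniture and walls round the work are solid. World frame = base frame: x ahead of the robot, y to its left, z up, the work surface at z = 0. Lengths are in m, angles in rad, forces in N, time in s.
With the tool pointing down it reaches from about 0.325 to 0.85 m from the base axis. Payload 4.4 kg.
Tool frame: the origin (TCP) lies on the centre line of the jaws, within the pads' length; the fingertips stand 14 mm ahead of it and the grasp point (between the pads) lies 5 mm behind it; x points along the fingers, y is the direction in which the jaws open and shut, and the axes are right-handed (so a half turn about x gives the same grasp; the last joint's range is limited). The gripper opens to 94 mm and grips with 3 to 60 N. Pads are 16 mm wide; open, the fingers measure 119 mm over their backs; the gripper's body (75 mm by 177 mm) begins 78 mm behind the grasp point.
Start: joints at [1.028, 0.207, 1.542, -0, 1.393, -0.15], TCP at [0.22, 0.531, 0.219] pointing down, gripper open.
Joint ranges: [-2.73, 2.73], [-0.86, 2.22], [0.23, 2.46], [-1.11, 4.25], [0.08, 2.63], [-2.82, 2.82]. Speed limits (rad/s): [2.79, 2.79, 3.14, 3.14, 3.14, 3.14].

### API

Orientations are given as a 3x3 rotation matrix whose columns are the frame's x, y, z axes.
In Python, from bench import arm gives the robot as it stands.
- The arm moves only by the tool carry_out, never from a script. Its argument "deltas" is one flat list of numbers, 7 for each row, row after row: the finger opening in mm, from 0 to 94, then the shift along the tool's x, y, z in mm, then the turn, a rotation vector about the tool's x, y, z in rad. In form: [grip, tx, ty, tz, wx, wy, wz, grip, tx, ty, tz, wx, wy, wz, ...]. A call has 1 to 12 rows; each row shifts and turns the pose as measured when the row begins, along the tool's axes as they then stand; what a row does not reach is not made up. A row lasts 1/10 s, in which the tool goes at most 50 mm and 8.59 degrees, less where a joint would pass 70% of its speed; a pose out of reach is approached as far as the arm can. A call with a gripper value outside its range is refused whole. The fingers move at their own pace and stop on an object; the grip force is fixed at half the most. Time passes only in rows, so rows that do not move let the fingers close. It gives the time, the measured TCP pose, the force and the opening at its end, in the units of the state.
- arm.observe(): the state, without advancing time (a new reading comes with each control period).
- arm.grab_frame(name): name is "scene" or "top" or "wrist"; returns (picture, depth): 400x640x3 uint8, blue, green, red; 400x640 float32, m along the optical axis (not along the pixel's ray), 0 where there is no reading.
- arm.camera_params(name): a dict with "intrinsics" (3x3 intrinsics, pixels), "R" (3x3) and "t" (3): a world point X has camera coordinates R X + t; the wrist camera has in their place "mount" (4x4, takes a point from camera to tool coordinates, whose origin is the TCP and whose axes are the tool frame's). Camera axes: x right, y down, z forward; pixel columns grow to the right and rows downward; lengths in m; the calibration is good to about 2 mm. A picture is of the moment at which its call begins: read the wrist's pose just before it. camera_params takes no time and is no camera call.
- arm.sign_off(): hands the job in, once; it reports no verdict.
Trained networks look in the newest picture that a camera, given by its name, has taken for a name from the list of things; names that differ only in an ending like _2 or _b are one class to them, and where a whole thing is asked for, a point or a joint stands for the part that bears it (a point fixed in the world has none). Each returns a list of dicts, best first, with "conf" (0 to 1); they miss things now and then, are a little off and sometimes report something else, mostly with a low value. They report only what shows in the picture. A call takes as long as a camera call. They do not tell look-alikes from the thing itself.
- arm.recognise(camera, label): "point" ([x, y, z] in m, in world coordinates, good to about 4 mm: the middle of the surface that is visible of it).
- arm.trace(camera, label): "region" (400x640 bool, what is visible of it).
- arm.place_of(camera, label): "point" ([x, y, z] in m, in world coordinates, good to about 4 mm: a listed point, or the origin of a listed thing).
The state is a dict: "t": time; "joints": joint angles; "joint_vel": joint speeds; "joint_torque": joint torques, N m; "ee_pos": TCP position; "orientation": TCP orientation; "force": force on the tool from outside, world axes, zero at the start; "moment": the same for the moment, N m; "finger_gap": finger opening in m.
Only numpy, scipy, OpenCV 4.12 (cv2) and the standard library are available. Lean on these libraries where they do the work, as an engineer would, in place of code of your own. Each camera call takes 0.05 s, during which the arm holds its last target. There are 200 camera calls.

## Working session

There is one attempt and no reset: what is moved stays moved. The work goes in short steps, Python scripts to look and compute and a tool call to move; the robot and the scene stay as the last step left them, time stands still between calls to the robot, and variables do not carry over. Pictures are saved under pics/ and viewed, about 8 in all and at most 12, crops included, and the job is handed in when it is done.

Besides the shell and the picture viewer there is one more tool, called after ">>>" as name(argument=value, ...) on one line, values as JSON. carry_out: Moves the arm, as the interface text tells. Its arguments: {"type":"object","properties":{"deltas":{"type":"array"}},"required":["deltas"]}

```bash
mkdir -p pics; ls; cat > h.py <<'E'
import numpy as np, cv2
from bench import arm
def cloud(name):
    s=arm.observe(); im,d=arm.grab_frame(name); p=arm.camera_params(name); K=p["intrinsics"]
    v,u=np.mgrid[:400,:640]; c=np.stack([(u-K[0][2])/K[0][0]*d,(v-K[1][2])/K[1][1]*d,d],-1)
    if "mount" in p:
        M=np.array(p["mount"]); c=c@M[:3,:3].T+M[:3,3]
        w=c@np.array(s["orientation"]).T+np.array(s["ee_pos"])
    else: w=(c-np.array(p["t"]))@np.array(p["R"])
    w[d==0]=np.nan
    return im,d,w
E
python3 - <<'E'
from h import *
np.set_printoptions(precision=3,suppress=True)
print(arm.observe())
i1,_,_=cloud("scene");i2,_,_=cloud("top")
cv2.imwrite("pics/a.png",i1);cv2.imwrite("pics/b.png",i2)
for c in("scene","top"):
  for l in("box_a_mid","case","mat","lid_hinge","lid_edge","tube_rack","case_in"):
    print(c,l,[(np.array(r["point"]).round(3).tolist(),round(r["conf"],2)) for r in arm.place_of(c,l)])
E
```

```text
pics
{'t': 0.0, 'joints': array([ 1.027,  0.207,  1.543, -0.   ,  1.393, -0.151]), 'joint_vel': array([ 0.001, -0.001, -0.   ,  0.002,  0.   ,  0.002]), 'joint_torque': array([ -0.   , -37.089, -28.141,   0.07 ,   0.036,  -0.   ]), 'ee_pos': array([0.22 , 0.531, 0.218]), 'orientation': array([[-0.001,  0.383,  0.924],
       [-0.002,  0.924, -0.383],
       [-1.   , -0.002, -0.   ]]), 'force': array([-0.056,  0.066,  0.467]), 'moment': array([-0.003,  0.04 , -0.008]), 'finger_gap': 0.09398646950889075}
scene box_a_mid [([0.516, 0.393, 0.046], 0.63)]
scene case [([0.454, -0.016, 0.002], 0.6)]
scene mat [([0.506, 0.3, 0.001], 0.82), ([0.493, 0.285, 0.048], 0.31)]
scene lid_hinge [([0.551, -0.023, 0.103], 0.69)]
scene lid_edge [([0.596, -0.035, 0.292], 0.88)]
scene tube_rack [([0.491, 0.283, 0.049], 0.73), ([0.498, -0.323, -0.001], 0.56)]
scene case_in [([0.452, -0.018, 0.005], 0.85)]
top box_a_mid [([0.766, -0.118, -0.001], 0.17)]
top case [([0.46, -0.01, -0.005], 0.56)]
top mat [([0.508, 0.301, 0.001], 0.85)]
top lid_hinge [([0.554, -0.03, 0.112], 0.98)]
top lid_edge [([0.594, -0.038, 0.29], 0.74)]
top tube_rack [([0.498, -0.32, 0.002], 0.63), ([0.457, -0.014, 0.003], 0.23), ([0.773, 0.058, -0.001], 0.16)]
top case_in [([0.453, -0.015, 0.003], 0.87)]
```

View pics/a.png

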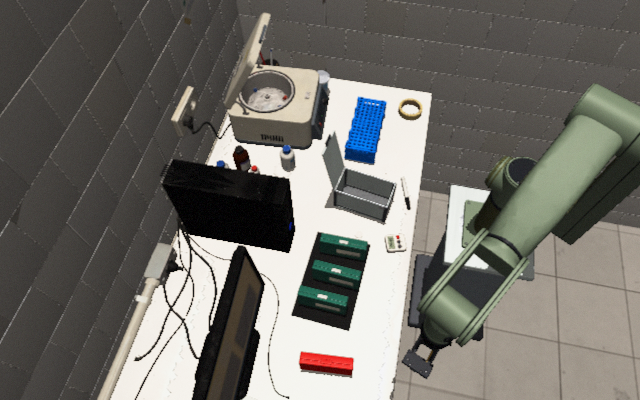

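View pics/b.png

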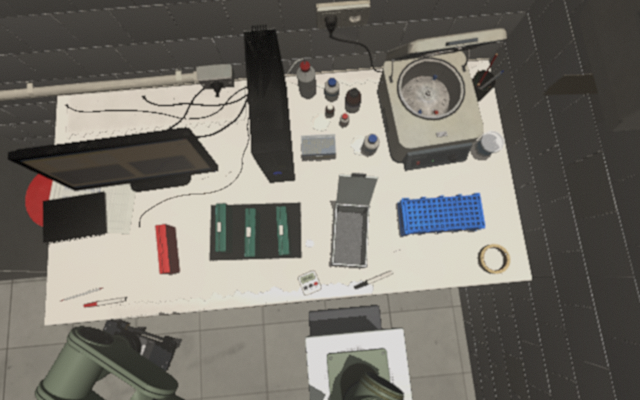

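The scene picture shows three green boxes on the mat, at (345,246), (336,275) and (325,301). In the top picture they are at (285,230), (250,232) and (220,228). The red look-alike is at scene (327,364) and top (167,248), well off the mat, so I leave it alone. I choose the three green ones on the mat and now measure them and the case.

```bash
python3 - <<'E'
from h import *
np.set_printoptions(precision=3,suppress=True)
for c in("top","scene"):
  im,d,w=cloud(c)
  if c=="top":
    cv2.imwrite("pics/c.png",cv2.resize(im[160:300,190:410],None,fx=3,fy=3,interpolation=2))
  hsv=cv2.cvtColor(im,cv2.COLOR_BGR2HSV)
  g=(hsv[...,0]>60)&(hsv[...,0]<95)&(hsv[...,1]>90)&(w[...,2]>.06)&(w[...,2]<.12)&(w[...,0]<.65)&(w[...,1]>.12)
  n,lab,st,_=cv2.connectedComponentsWithStats(g.astype(np.uint8))
  for k in range(1,n):
    if st[k,4]<40: continue
    P=w[lab==k]; T=P[P[:,2]>.083]
    if len(T)<20: continue
    r=cv2.minAreaRect(T[:,:2].astype(np.float32)*1000)
    print(c,st[k],"top",len(T),r,"z",np.percentile(T[:,2],[50,95]))
  # case rim / lid
  R=(w[...,0]>.3)&(w[...,0]<.575)&(abs(w[...,1]+.02)<.1)&(w[...,2]>.09)&(w[...,2]<.115)
  P=w[R]; print("rim",len(P),cv2.minAreaRect(P[:,:2].astype(np.float32)*1000))
  L=(w[...,0]>.5)&(w[...,0]<.68)&(abs(w[...,1]+.03)<.1)&(w[...,2]>.13)&(w[...,2]<.35)
  P=w[L]; m=P.mean(0); U,S,V=np.linalg.svd(P-m,full_matrices=False); print("lid",len(P),m,V[2],S,P[:,2].max(),P[P[:,2]>.29].mean(0))
E
```

```text
rim 373 ((453.9825439453125, -16.23943328857422), (111.13407897949219, 195.11471557617188), 81.15884399414062)
lid 993 [ 0.573 -0.035  0.223] [-0.963  0.155  0.218] [1.602 0.947 0.032] 0.30747586982521213 [ 0.59  -0.035  0.298]
scene [320 233  47  21 519] top 384 ((494.0335693359375, 201.3113250732422), (154.10108947753906, 33.0168342590332), 0.5088279247283936) z [0.091 0.096]
scene [312 259  49  25 592] top 465 ((497.18011474609375, 301.2929992675781), (37.6130256652832, 153.93283081054688), 86.74139404296875) z [0.091 0.096]
scene [298 285  50  25 606] top 498 ((520.524169921875, 392.8791198730469), (36.28425216674805, 150.71495056152344), 87.61581420898438) z [0.091 0.096]
rim 511 ((461.16259765625, -14.708648681640625), (115.19747161865234, 198.18394470214844), 80.59213256835938)
lid 678 [ 0.579 -0.03   0.223] [-0.964  0.161  0.213] [1.338 0.816 0.041] 0.31191142076745615 [ 0.595 -0.035  0.298]
```

View pics/c.png

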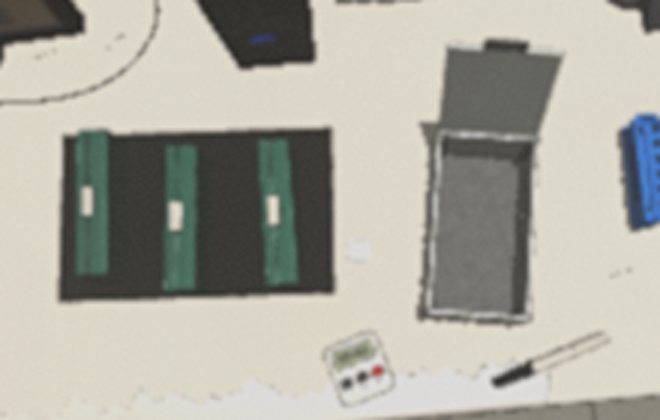

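The enlarged crop shows exactly the three green boxes on the mat, with no other green look-alike, and the empty open case. I go above the left box first and refine with the wrist camera.

>>> carry_out(deltas=[94,0,0,0,-0.117,0,0,94,0,0,0,-0.117,0,0,94,0,0,0,-0.117,0,0,94,0,-18,44,0,0,0,94,0,-18,44,0,0,0,94,0,-18,44,0,0,0,94,0,-18,44,0,0,0,94,0,-18,44,0,0,0,94,0,-18,44,0,0,0,94,0,-18,44,0,0,0,94,0,0,0,0,0,0])

```text
t: 2.0
ee_pos: [0.5347, 0.3947, 0.2194]
orientation: [[0.002, 0.019, 1.0], [0.003, 1.0, -0.019], [-1.0, 0.003, 0.002]]
force: [-0.1, 0.3, 0.6]
finger_gap: 0.0941
```

```bash
cat > w.py <<'E'
from h import *
np.set_printoptions(precision=3,suppress=True)
def boxes(view=None):
  s=arm.observe(); im,d,w=cloud("wrist")
  print("t",s["t"],"tcp",s["ee_pos"],"toolz",s["orientation"][:,2],"F",s["force"],"gap",s["finger_gap"])
  if view: cv2.imwrite(view,im)
  hsv=cv2.cvtColor(im,cv2.COLOR_BGR2HSV)
  g=(hsv[...,0]>55)&(hsv[...,0]<100)&(hsv[...,1]>70)&(w[...,2]>.083)&(w[...,2]<.12)&(w[...,1]>.12)
  n,lab,st,_=cv2.connectedComponentsWithStats(g.astype(np.uint8))
  for k in range(1,n):
    if st[k,4]<300: continue
    T=w[lab==k]
    print(st[k],cv2.minAreaRect(T[:,:2].astype(np.float32)*1000),"z",np.median(T[:,2]))
E
python3 -c "
from w import *
boxes('pics/d.png')"
```

```text
t 2.0 tcp [0.535 0.395 0.219] toolz [ 1.    -0.019  0.002] F [-0.087  0.296  0.556] gap 0.09407040365772977
[ 210   78   36  151 4077] ((492.9791259765625, 300.83648681640625), (33.1285285949707, 149.68511962890625), 86.20884704589844) z 0.08902560166466186
[ 304  102   34   81 2029] ((480.769775390625, 394.2738952636719), (32.90842819213867, 78.68988037109375), 88.3687973022461) z 0.08900694328319764
[124 104  25 106 645] ((492.3473205566406, 209.3124542236328), (10.429841041564941, 105.12159729003906), 89.90843963623047) z 0.08934029414664327
```

View pics/d.png

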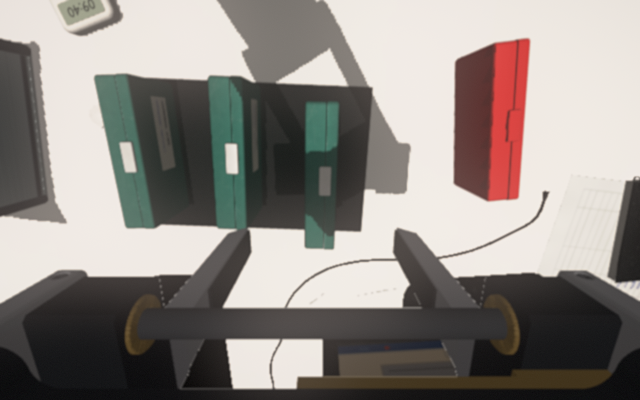

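The wrist picture shows the three green boxes at (320,175), (231,155) and (128,155) and the red one at (495,120). The left box's centre is about (0.520, 0.393), with yaw −1.6°. I go down, grip and lift it.

>>> carry_out(deltas=[94,20,-1,-15,0.01,0,0,94,40,0,0,0,0,0,94,40,0,0,0,0,0,94,40,0,0,0,0,0,94,25,0,0,0,0,0,94,5,0,0,0,0,0,94,0,0,0,0,0,0])

```text
t: 2.75
ee_pos: [0.5109, 0.4028, 0.0478]
orientation: [[0.001, 0.022, 1.0], [0.009, 1.0, -0.022], [-1.0, 0.009, 0.001]]
force: [-0.4, 0.4, 0.7]
finger_gap: 0.094
```

>>> carry_out(deltas=[94,0,-9.5,9,0,0,-0.009,94,0,0,0,0,0,0])

```text
t: 2.95
ee_pos: [0.5209, 0.3943, 0.0508]
orientation: [[0.004, 0.02, 1.0], [0.001, 1.0, -0.02], [-1.0, 0.001, 0.004]]
force: [0.3, 0.2, -0.0]
finger_gap: 0.0937
```

>>> carry_out(deltas=[30,0,-1,0,0.006,0,0,30,0,0,0,0,0,0,30,0,0,0,0,0,0,30,0,0,0,0,0,0,30,0,0,0,0,0,0,30,0,0,0,0,0,0,30,0,0,0,0,0,0])

```text
t: 3.65
ee_pos: [0.5247, 0.3946, 0.0565]
orientation: [[0.013, 0.028, 1.0], [0.006, 1.0, -0.028], [-1.0, 0.007, 0.012]]
force: [-0.5, 0.2, -1.2]
finger_gap: 0.0414
```

>>> carry_out(deltas=[25,4,0,-3,0,0,0,25,0,0,0,0,0,0,25,0,0,0,0,0,0])

```text
t: 3.95
ee_pos: [0.5224, 0.3948, 0.0529]
orientation: [[0.014, 0.027, 1.0], [0.006, 1.0, -0.027], [-1.0, 0.007, 0.014]]
force: [1.2, 0.3, 2.5]
finger_gap: 0.0329
```

>>> carry_out(deltas=[20,0,0,0,0,0,0,20,-10,0,0,0,0,0,20,-10,0,0,0,0,0,20,0,0,0,0,0,0,20,0,0,0,0,0,0,20,0,0,0,0,0,0])

```text
t: 4.55
ee_pos: [0.5204, 0.3943, 0.0731]
orientation: [[0.011, 0.027, 1.0], [0.005, 1.0, -0.027], [-1.0, 0.006, 0.011]]
force: [0.4, -0.9, -0.7]
finger_gap: 0.0333
```

```bash
python3 -c "
from w import *
boxes()
s=arm.observe();print(s['force'],s['moment'])"
```

```text
t 4.55 tcp [0.52  0.394 0.073] toolz [ 1.    -0.027  0.011] F [ 0.419 -0.868 -0.694] gap 0.033286770174588455
[   98    80    88   227 11189] ((483.87310791015625, 300.92236328125), (34.40949630737305, 124.42715454101562), 86.06755065917969) z 0.08904879778012317
[  285   112    77   195 11649] ((486.33721923828125, 394.4840393066406), (33.1753044128418, 94.96939086914062), 88.16062927246094) z 0.10948834737706534
[  0 231  23  72 814] ((518.5897216796875, 214.23809814453125), (7.658172607421875, 41.56983184814453), 79.64664459228516) z 0.0868077139324758
[ 293  340   59   36 1828] ((571.7368774414062, 391.6600341796875), (30.928613662719727, 38.26798629760742), 86.31376647949219) z 0.10942006287059641
[-0.031  0.936 -2.49 ] [0.069 0.011 0.075]
```

```bash
cat > f.py <<'E'
from h import *
F=[]
for i in range(12): arm.grab_frame("wrist"); F.append(arm.observe()["force"][2])
s=arm.observe(); print(np.round(F,2),np.mean(F),np.std(F)/12**.5,s["ee_pos"],s["orientation"][:,0],s["t"])
E
python3 f.py
```

```text
[-1.67 -0.58 -1.12 -1.01 -1.26 -1.07 -1.52 -1.18 -1.23 -1.07 -1.5  -1.21] -1.2006871660619256 0.0778860909742376 [0.52040456 0.39426598 0.07296118] [ 0.0110689   0.00515018 -0.99992547] 5.2
```

Weight about 1.2 N, so this box is empty. I set it back down.

>>> carry_out(deltas=[20,8,0,0,0,0,0,20,8,0,0,0,0,0,20,3,0,0,0,0,0,20,0,0,0,0,0,0])

```text
t: 5.6
ee_pos: [0.5209, 0.3946, 0.0528]
orientation: [[0.012, 0.027, 1.0], [0.006, 1.0, -0.027], [-1.0, 0.006, 0.012]]
force: [-1.8, 0.2, 4.9]
finger_gap: 0.0328
```

>>> carry_out(deltas=[60,0,0,0,0,0,0,94,0,0,0,0,0,0,94,0,0,0,0,0,0,94,0,0,0,0,0,0,94,-20,0,0,0,0,0,94,-40,0,0,0,0,0,94,-40,0,0,0,0,0,94,0,-30,-8,0.02,0,0,94,0,-30,-8,0.02,0,0,94,0,-30,-8,0,0,0,94,0,0,0,0,0,0])

```text
t: 6.7
ee_pos: [0.4914, 0.3036, 0.1567]
orientation: [[0.015, 0.067, 0.998], [0.006, 0.998, -0.067], [-1.0, 0.007, 0.014]]
force: [0.1, 1.1, 0.1]
finger_gap: 0.094
```

```bash
python3 -c "
from w import *
boxes()"; python3 f.py
```

```text
t 6.7 tcp [0.491 0.304 0.157] toolz [ 0.998 -0.067  0.014] F [0.108 1.143 0.051] gap 0.09404979520330593
[ 298  124   41   36 1194] ((431.52783203125, 304.43231201171875), (31.4440975189209, 26.86516761779785), 86.12226867675781) z 0.08911529049596797
[ 189  130   30  122 1172] ((467.3085632324219, 209.13046264648438), (10.833749771118164, 102.09185791015625), 89.90132141113281) z 0.08943372025309065
[ 179  143   29  131 1008] ((481.42681884765625, 195.1398468017578), (17.75750732421875, 112.52616882324219), 86.83416748046875) z 0.08899690184442687
[ 299  160   25  135 2508] ((506.4808349609375, 293.5314636230469), (19.805326461791992, 122.80087280273438), 86.2225341796875) z 0.08906221579839944
[325 161  14  84 726] ((483.0319519042969, 312.11004638671875), (10.829687118530273, 71.89727020263672), 86.90985870361328) z 0.08944074418560763
[437 165  17  99 315] ((500.13751220703125, 407.7038269042969), (7.414717674255371, 86.74137878417969), 85.4219741821289) z 0.08954941535714583
[325 246  13  49 492] ((544.4151611328125, 308.0712890625), (10.70299243927002, 48.94169235229492), 86.6261978149414) z 0.08951502669615566
[ 0.28 -1.23  1.06 -0.16  0.22 -0.03 -1.04 -0.2  -0.01 -0.43  0.36 -0.96] -0.17781343113228862 0.1821842028645181 [0.49269011 0.30653511 0.15662833] [ 0.01588264  0.00758304 -0.99984511] 7.35
```

>>> carry_out(deltas=[94,0,-6,2,0,0.016,-0.008,94,0,0,0,0,0,0,94,35,0,0,0,0,0,94,35,0,0,0,0,0,94,30,0,0,0,0,0,80,4,0,0,0,0,0])

```text
t: 7.95
ee_pos: [0.4984, 0.3008, 0.0531]
orientation: [[0.005, 0.065, 0.998], [0.003, 0.998, -0.065], [-1.0, 0.004, 0.005]]
force: [-0.4, -0.4, -0.1]
finger_gap: 0.0892
```

>>> carry_out(deltas=[25,0,0,-3,0,0,0,25,0,0,0,0,0,0,25,0,0,0,0,0,0,25,0,0,0,0,0,0,25,0,0,0,0,0,0,20,0,0,0,0,0,0,20,0,0,0,0,0,0,20,0,0,0,0,0,0,20,-10,0,0,0,0,0,20,-10,0,0,0,0,0,20,0,0,0,0,0,0])

```text
t: 9.05
ee_pos: [0.4987, 0.3023, 0.0808]
orientation: [[0.013, 0.065, 0.998], [0.006, 0.998, -0.065], [-1.0, 0.007, 0.013]]
force: [0.1, -0.0, -1.6]
finger_gap: 0.0329
```

```bash
python3 f.py
```

```text
[-0.68 -1.3  -1.82 -1.52 -1.17 -1.79 -1.87 -0.52 -0.95 -1.51 -0.73 -1.32] -1.264354982167172 0.1281866167448096 [0.49744677 0.30174645 0.07868582] [ 0.01020541  0.00508227 -0.99993501] 9.65
```

Also about 1.2 N, so it is empty. I lower it until it touches.

>>> carry_out(deltas=[20,8,0,0,0,0,0,20,8,0,0,0,0,0,20,2,0,0,0,0,0])

```text
t: 9.95
ee_pos: [0.4977, 0.3019, 0.0597]
orientation: [[0.01, 0.065, 0.998], [0.005, 0.998, -0.065], [-1.0, 0.006, 0.01]]
force: [-5.6, -1.5, 14.4]
finger_gap: 0.0334
```

```bash
python3 -c "
from w import *
im,d,w=cloud('wrist')
boxes()"
```

```text
t 10.0 tcp [0.498 0.302 0.06 ] toolz [ 0.998 -0.065  0.011] F [ 0.917 -0.356 -1.689] gap 0.03285316928284361
[  287   111    71   196 11116] ((466.3202819824219, 303.20709228515625), (33.39597702026367, 100.07748413085938), 86.81322479248047) z 0.08956626068707725
[  74  126   89  181 7933] ((463.6865539550781, 199.46075439453125), (31.927419662475586, 94.93536376953125), 89.39422607421875) z 0.08913406306114893
[ 462  151   67  156 6106] ((480.8502197265625, 389.6873474121094), (23.33305549621582, 83.20674133300781), 88.01239013671875) z 0.08893564627015799
[ 514  153   39  154 2356] ((482.1746520996094, 405.44219970703125), (11.211227416992188, 82.01862335205078), 87.75466918945312) z 0.08959956893698659
[ 115  339   49   49 1875] ((546.9320068359375, 194.7178192138672), (24.07381248474121, 36.581111907958984), 86.80522155761719) z 0.08911174125232829
[331 339  19  37 678] ((549.2657470703125, 308.15374755859375), (10.342087745666504, 27.06986427307129), 86.69096374511719) z 0.08995837515678397
[ 483  339   36   49 1378] ((561.3850708007812, 398.8677673339844), (18.909971237182617, 36.119380950927734), 88.18614959716797) z 0.08948509830006757
[ 295  340   35   36 1188] ((549.6968383789062, 292.19842529296875), (19.4313907623291, 25.668701171875), 85.70982360839844) z 0.08940325037060876
```

>>> carry_out(deltas=[20,1,0,0,0,0,0,60,0,0,0,0,0,0,94,0,0,0,0,0,0,94,0,0,0,0,0,0,94,0,0,0,0,0,0,94,-20,0,0,0,0,0,94,-40,0,0,0,0,0,94,-50,0,0,-0.05,0.01,-0.006,94,0,-33,-6,-0.05,0,0,94,0,-34,-2,0,0,0,94,0,-33,0,0,0,0,94,0,0,0,0,0,0])

```text
t: 11.25
ee_pos: [0.4921, 0.1997, 0.1748]
orientation: [[0.005, -0.042, 0.999], [-0.0, 0.999, 0.042], [-1.0, -0.0, 0.005]]
force: [-0.1, -0.7, -0.4]
finger_gap: 0.0942
```

```bash
python3 -c "
from w import *
boxes('pics/e.png')"
```

```text
t 11.25 tcp [0.492 0.2   0.175] toolz [0.999 0.042 0.005] F [-0.144 -0.738 -0.447] gap 0.09416256817257708
[ 308  120   36   35 1048] ((429.09130859375, 199.8251190185547), (28.138084411621094, 28.899961471557617), 3.8937511444091797) z 0.0891427075655652
[ 416  128   58  135 3478] ((478.5045166015625, 302.79583740234375), (33.33405303955078, 120.54388427734375), 86.19982147216797) z 0.08922492665350129
[ 504  160   56  116 2606] ((497.14727783203125, 394.4029846191406), (32.529476165771484, 111.87203216552734), 87.15505981445312) z 0.0891476081194541
[544 162  28  68 606] ((471.798828125, 406.12646484375), (10.547921180725098, 61.23086929321289), 87.2786865234375) z 0.08962623373233755
[325 238  12  44 416] ((541.8814697265625, 209.33078002929688), (45.234989166259766, 10.328385353088379), 2.537259817123413) z 0.08962140335926859
[304 241  20  39 582] ((543.947021484375, 193.3345184326172), (39.85934829711914, 17.81767463684082), 1.4241021871566772) z 0.0890451936032464
```

View pics/e.png

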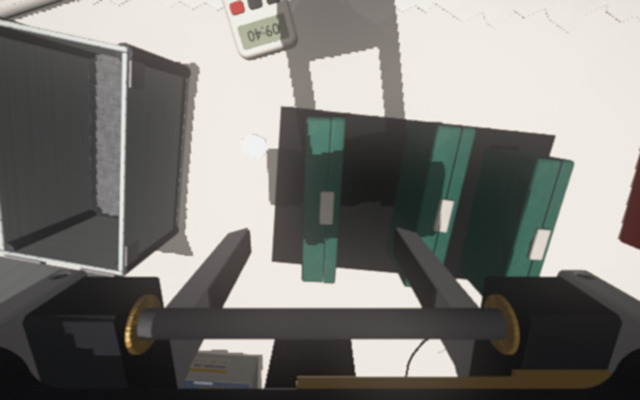

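The wrist picture shows the third box centred between the fingers (its top runs from (325,118) to (319,282)), the two returned boxes standing, and the case at left. The third box's yaw is about 0.5°, so I go down on it.

>>> carry_out(deltas=[94,0,0,1,0.032,0.004,0,94,0,0,0,0,0,0,94,40,0,0,0,0,0,94,40,0,0,0,0,0,94,35,0,0,0,0,0,80,6,0,0,0,0,0])

```text
t: 11.9
ee_pos: [0.4971, 0.2082, 0.0536]
orientation: [[0.01, -0.016, 1.0], [0.007, 1.0, 0.016], [-1.0, 0.006, 0.011]]
force: [-0.7, 0.6, -1.3]
finger_gap: 0.089
```

>>> carry_out(deltas=[70,0,-8,-3,0.005,0.01,-0.006,25,0,0,0,0,0,0,25,0,0,0,0,0,0,25,0,0,0,0,0,0,25,0,0,0,0,0,0,20,0,0,0,0,0,0,20,0,0,0,0,0,0,20,0,0,0,0,0,0,20,-8,0,0,0,0,0,20,-10,0,0,0,0,0,20,-10,0,0,0,0,0,20,0,0,0,0,0,0])

```text
t: 13.1
ee_pos: [0.496, 0.2013, 0.0881]
orientation: [[0.005, -0.013, 1.0], [0.001, 1.0, 0.013], [-1.0, 0.001, 0.005]]
force: [0.7, -0.2, -3.9]
finger_gap: 0.0327
```

```bash
python3 f.py; python3 -c "
from w import *
boxes()"
```

```text
[-4.28 -3.82 -4.12 -4.98 -4.16 -3.22 -3.55 -2.82 -4.99 -3.05 -4.24 -3.65] -3.9065652387371155 0.19154553355960272 [0.49463369 0.20087127 0.08609634] [ 1.15611483e-03  4.36625122e-04 -9.99999236e-01] 13.7
t 13.7 tcp [0.495 0.201 0.086] toolz [1.    0.013 0.001] F [ 1.24  0.66 -3.65] gap 0.033405568275171195
[ 289  106   69  201 9727] ((465.16864013671875, 200.56597900390625), (108.66216278076172, 32.106624603271484), 0.9109867811203003) z 0.11555178752539952
[ 454  122   98  185 8969] ((473.3758239746094, 303.1220397949219), (34.62788009643555, 114.38526916503906), 85.7847671508789) z 0.08915885344690665
[ 599  176   41  117 2650] ((482.09368896484375, 386.1604919433594), (18.724605560302734, 73.08692932128906), 89.13983154296875) z 0.08857576442698899
[ 294  339   56   37 1956] ((547.211669921875, 200.7367706298828), (28.352733612060547, 31.38225746154785), 2.2874908447265625) z 0.11483570605353143
```

Weight 3.9 N, about 0.40 kg, so this is the loaded box. I raise it, turn it to the case's yaw and stop beside the case to look.

>>> carry_out(deltas=[20,-40,0,0,0,0,0,20,-40,0,0,0,0,0,20,-35,0,0,0,0,0,20,0,-30,-8,0.058,0,0,20,0,-30,-6,0.058,0,0,20,0,-30,-4,0.057,0,0,20,0,-20,0,0,0,0,20,0,0,0,0,0,0])

```text
t: 14.55
ee_pos: [0.4682, 0.0888, 0.2058]
orientation: [[0.002, 0.163, 0.987], [-0.001, 0.987, -0.163], [-1.0, -0.001, 0.002]]
force: [0.5, -0.4, -4.1]
finger_gap: 0.033
```

```bash
cat > c.py <<'E'
from w import *
def case():
  im,d,w=cloud("wrist"); cv2.imwrite("pics/f.png",im)
  R=(w[...,0]<.62)&(w[...,0]>.3)&(w[...,1]<.06)&(w[...,2]>.096)&(w[...,2]<.112)
  P=w[R]; print(len(P),P.min(0),P.max(0),cv2.minAreaRect(P[:,:2].astype(np.float32)*1000))
  # mat-side wall: outermost y per x-bin; near wall
  for a in np.arange(.36,.56,.02):
    q=P[abs(P[:,0]-a)<.01]
    if len(q)>3: print("x%.2f"%a,len(q),np.percentile(q[:,1],[2,98]),end=";")
  print()
  for b in np.arange(-.07,.05,.015):
    q=P[abs(P[:,1]-b)<.0075]
    if len(q)>3: print("y%.3f"%b,len(q),np.percentile(q[:,0],[2,98]),end=";")
boxes();case()
for l in("case_in","lid_hinge"): print(l,[(np.array(r["point"]).round(3).tolist(),round(r["conf"],2)) for r in arm.place_of("wrist",l)])
E
python3 c.py
```

```text
t 14.55 tcp [0.468 0.089 0.206] toolz [ 0.987 -0.163  0.002] F [ 0.534 -0.427 -4.114] gap 0.03302883329284167
[ 519  107   47  152 4386] ((491.9259948730469, 301.8611145019531), (34.185768127441406, 151.59051513671875), 86.25316619873047) z 0.08923585210123688
[ 605  118   35  149 3541] ((516.0128173828125, 390.1991882324219), (153.88153076171875, 32.51776885986328), 1.0498896837234497) z 0.08908485581438151
3306 [ 0.351 -0.085  0.096] [0.54  0.054 0.107] ((453.27618408203125, -14.868698120117188), (110.66329956054688, 192.0229949951172), 80.70098876953125)
x0.36 842 [-0.054  0.049];x0.38 482 [-0.057  0.054];x0.40 353 [-0.06  0.05];x0.42 318 [-0.063  0.045];x0.44 294 [-0.066  0.042];x0.46 285 [-0.07   0.039];x0.48 266 [-0.073  0.035];x0.50 238 [-0.076  0.032];x0.52 144 [-0.08  -0.059];x0.54 84 [-0.084 -0.073];
y-0.070 766 [0.429 0.533];y-0.055 821 [0.353 0.435];y-0.040 163 [0.352 0.363];y-0.025 102 [0.357 0.362];y-0.010 92 [0.359 0.364];y0.005 88 [0.361 0.367];y0.020 103 [0.364 0.51 ];y0.035 593 [0.367 0.504];y0.050 507 [0.368 0.423];case_in [([0.455, -0.019, 0.008], 0.87)]
lid_hinge []
```

View pics/f.png

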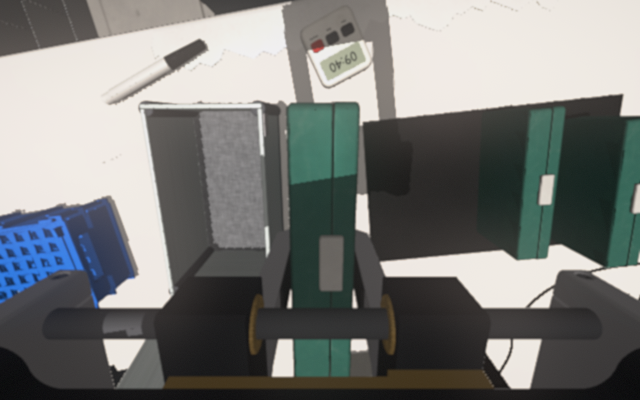

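The picture shows the case interior from (145,105) to (270,285) left of the held box, with the marker and timer clear of the path. The case centre measures (0.454, −0.015) with yaw −9.2°, and the tool's yaw already matches. I move over it.

>>> carry_out(deltas=[20,0,-35,3,0,0,0,20,0,-35,3,0,0,0,20,0,-30,2,0,0,0,20,0,-6,0,0,0,0,20,0,0,0,0,0,0])

```text
t: 15.25
ee_pos: [0.4613, -0.0119, 0.2049]
orientation: [[0.002, 0.149, 0.989], [0.003, 0.989, -0.149], [-1.0, 0.004, 0.002]]
force: [-0.5, 0.4, -4.2]
finger_gap: 0.0328
```

>>> carry_out(deltas=[20,0,-3.5,-3,0.012,0,-0.004,20,0,0,0,0,0,0,20,25,0,0,0,0,0,20,20,0,0,0,0,0,20,0,0,0,0,0,0])

```text
t: 15.75
ee_pos: [0.4592, -0.0099, 0.1598]
orientation: [[0.005, 0.155, 0.988], [0.001, 0.988, -0.155], [-1.0, 0.002, 0.005]]
force: [-1.6, -0.1, -3.8]
finger_gap: 0.0331
```

>>> carry_out(deltas=[20,0,-6,0,0.006,0,-0.002,20,20,-1,0,0,0,0,20,20,-1,0,0,0,0,20,20,-1,0,0,0,0,20,15,-1,0,0,0,0,20,0,0,0,0,0,0])

```text
t: 16.35
ee_pos: [0.4643, -0.0204, 0.0901]
orientation: [[0.017, 0.158, 0.987], [-0.004, 0.987, -0.158], [-1.0, -0.002, 0.018]]
force: [-0.4, 0.4, -4.6]
finger_gap: 0.0328
```

>>> carry_out(deltas=[20,0,4,-6,0,0.016,0.002,20,0,0,0,0,0,0,20,10,0,0,0,0,0,20,8,0,0,0,0,0,20,0,0,0,0,0,0])

```text
t: 16.85
ee_pos: [0.4631, -0.0157, 0.0759]
orientation: [[0.01, 0.157, 0.987], [-0.002, 0.988, -0.157], [-1.0, -0.0, 0.01]]
force: [-1.1, 0.7, -4.0]
finger_gap: 0.0332
```

>>> carry_out(deltas=[20,4,0,-5,0,0.012,0,20,4,0,0,0,0,0,20,3,0,0,0,0,0,20,2,0,0,0,0,0])

```text
t: 17.25
ee_pos: [0.4577, -0.015, 0.0618]
orientation: [[-0.004, 0.157, 0.988], [0.0, 0.988, -0.157], [-1.0, -0.0, -0.004]]
force: [-5.4, 0.6, 6.2]
finger_gap: 0.0331
```

```bash
python3 - <<'E'
from w import *
im,d,w=cloud("wrist")
hsv=cv2.cvtColor(im,cv2.COLOR_BGR2HSV)
g=(hsv[...,0]>55)&(hsv[...,0]<100)&(hsv[...,1]>70)&(w[...,2]>.07)&(abs(w[...,1]+.02)<.05)
P=w[g];print(len(P),P.min(0),P.max(0),np.median(P[:,2]));s=arm.observe();print(s["ee_pos"],s["force"],s["orientation"])
E
```

```text
13455 [ 0.373 -0.042  0.072] [0.526 0.013 0.158] 0.0911521118103296
[ 0.458 -0.015  0.062] [ 1.168 -0.74  -3.928] [[-0.003  0.157  0.988]
 [ 0.     0.988 -0.157]
 [-1.    -0.    -0.003]]
```

The box is down on the case floor: its top is at 0.091. I release with a limited opening and withdraw.

>>> carry_out(deltas=[20,1,0,0,0,0,0,40,0,0,0,0,0,0,50,0,0,0,0,0,0,50,0,0,0,0,0,0,50,-10,0,0,0,0,0,50,-30,0,0,0,0,0,50,-40,0,0,0,0,0,50,-40,0,0,0,0,0,0,-40,0,-20,0,0,0,0,-40,0,-20,0,0,0,0,-40,0,0,0,0,0,0,0,0,0,0,0,0])

```text
t: 18.5
ee_pos: [0.4192, -0.0089, 0.3189]
orientation: [[0.008, 0.157, 0.987], [-0.002, 0.988, -0.157], [-1.0, -0.001, 0.008]]
force: [0.4, 0.2, -0.4]
finger_gap: 0.0213
```

```bash
python3 - <<'E'
from w import *
s=arm.observe();print(s["t"],s["ee_pos"],s["orientation"],s["force"],s["finger_gap"])
im,d,w=cloud("wrist");cv2.imwrite("pics/g.png",im)
im,d,w=cloud("top")
# obstacles above lid-closing corridor
for x in np.arange(.5,.9,.04):
  print("%.2f"%x,[ "%.2f"%(np.nanmax(w[...,2][m]) if (m:=(abs(w[...,0]-x)<.02)&(abs(w[...,1]-y)<.02)).any() else -1) for y in np.arange(.24,-.30,-.04)])
L=(w[...,0]>.5)&(w[...,0]<.68)&(abs(w[...,1]+.03)<.1)&(w[...,2]>.13)&(w[...,2]<.35)
P=w[L]; print(P[P[:,2]>.28].min(0),P[P[:,2]>.28].max(0))
E
```

```text
18.5 [ 0.419 -0.009  0.319] [[ 0.008  0.157  0.987]
 [-0.002  0.988 -0.157]
 [-1.    -0.001  0.008]] [ 0.383  0.244 -0.419] 0.02126399601042995
0.50 ['0.01', '0.01', '0.01', '0.01', '0.01', '0.11', '-1.00', '-1.00', '-1.00', '-1.00', '-1.00', '0.07', '0.08', '0.08']
0.54 ['0.01', '0.01', '0.01', '0.01', '0.00', '0.11', '0.12', '0.18', '0.20', '-1.00', '-1.00', '0.08', '0.08', '0.08']
0.58 ['0.01', '0.01', '0.01', '0.00', '0.00', '0.01', '0.30', '0.31', '0.29', '0.00', '0.00', '0.00', '0.00', '0.00']
0.62 ['0.00', '0.00', '0.00', '0.01', '0.01', '0.00', '0.00', '-1.00', '-1.00', '0.00', '0.00', '0.00', '0.00', '0.00']
0.66 ['0.33', '0.33', '0.33', '0.00', '0.00', '0.00', '0.00', '0.00', '0.00', '0.00', '0.00', '0.13', '0.14', '0.13']
0.70 ['0.33', '0.33', '0.33', '0.00', '0.00', '0.00', '0.00', '0.00', '0.00', '0.00', '0.00', '0.18', '0.18', '0.18']
0.74 ['0.33', '0.34', '0.34', '0.07', '0.07', '0.07', '0.07', '0.00', '0.08', '0.11', '0.08', '0.18', '0.18', '0.18']
0.78 ['0.33', '0.34', '0.34', '0.07', '0.07', '0.07', '0.07', '0.00', '0.08', '0.11', '0.17', '0.19', '0.19', '0.18']
0.82 ['0.33', '0.34', '0.33', '0.07', '0.07', '0.07', '0.07', '0.00', '0.01', '0.00', '0.18', '0.18', '0.19', '0.15']
0.86 ['0.33', '0.33', '0.34', '0.00', '0.00', '0.01', '0.00', '0.06', '0.00', '0.00', '0.41', '0.44', '0.44', '0.45']
[ 0.578 -0.09   0.281] [0.598 0.015 0.307]
```

View pics/g.png

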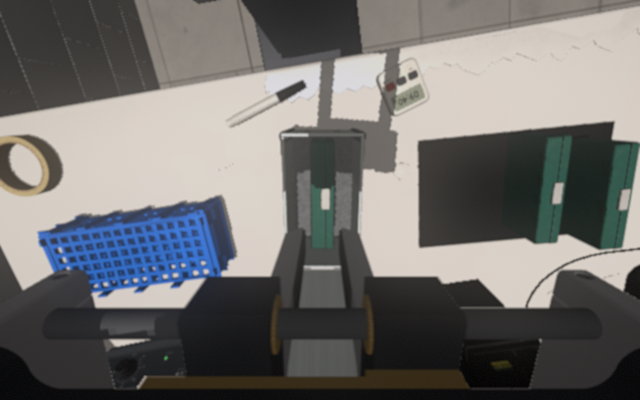

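The wrist picture shows the box upright in the case at (322,205), the gripper clear, and both empties standing. Next is the lid. I check the camera mount offset, then raise and pass over the lid.

>>> carry_out(deltas=[0,-40,0,0,0,0,0,0,-40,0,0,0,0.008,0,0,0,0,0,0,0,0])

```text
t: 18.9
ee_pos: [0.4126, -0.0074, 0.3872]
orientation: [[-0.027, 0.158, 0.987], [0.005, 0.988, -0.158], [-1.0, 0.001, -0.028]]
force: [0.4, -0.0, -0.4]
finger_gap: 0.0007
```

```bash
python3 -c "
from w import *
print(np.array(arm.camera_params('wrist')['mount']));s=arm.observe();print(s['t'],s['ee_pos'],s['joints'])"
```

```text
[[-0.001 -0.269  0.963 -0.165]
 [ 1.    -0.001  0.001 -0.001]
 [ 0.     0.963  0.269 -0.079]
 [ 0.     0.     0.     1.   ]]
18.9 [ 0.413 -0.007  0.387] [-0.228 -0.211  1.621 -0.001  1.76  -1.64 ]
```

>>> carry_out(deltas=[0,0,0,40,0,-0.027,0,0,0,0,45,0,0,0,0,0,0,45,0,0,0,0,0,0,45,0,0,0,0,0,0,45,0,0,0,0,0,0,20,0,0,0,0,0,0,0,0,0,0])

```text
t: 19.6
ee_pos: [0.6529, -0.0454, 0.3635]
orientation: [[-0.027, 0.158, 0.987], [0.007, 0.987, -0.158], [-1.0, 0.002, -0.028]]
force: [-0.1, 0.1, 0.5]
finger_gap: 0.0004
```

>>> carry_out(deltas=[0,0,0,12,0,-0.027,0,0,30,0,3,0,0,0,0,30,0,3,0,0,0,0,22,0,0,0,0,0,0,0,0,0,0,0,0])

```text
t: 20.1
ee_pos: [0.6671, -0.0471, 0.2733]
orientation: [[-0.004, 0.158, 0.988], [0.003, 0.988, -0.158], [-1.0, 0.003, -0.005]]
force: [-0.2, 0.7, -1.0]
finger_gap: 0.0006
```

>>> carry_out(deltas=[0,0,0,-20,0,0,0,0,0,0,-20,0,0,0,0,0,0,-18,0,0,0,0,0,0,-18,0,0,0,0,0,0,-18,0,0,0,0,0,0,-18,0,0,0,0,0,0,-18,0,0,0])

```text
t: 20.8
ee_pos: [0.5353, -0.0259, 0.2816]
orientation: [[0.014, 0.157, 0.987], [-0.0, 0.988, -0.157], [-1.0, 0.002, 0.014]]
force: [1.4, 0.3, -0.0]
finger_gap: 0.0007
```

>>> carry_out(deltas=[0,4,0,-20,0,0,0,0,6,0,-20,0,0,0,0,9,0,-19,0,0,0,0,11,0,-18,0,0,0,0,13,0,-16,0,0,0])

```text
t: 21.3
ee_pos: [0.4451, -0.0114, 0.2466]
orientation: [[0.043, 0.157, 0.987], [-0.006, 0.988, -0.157], [-0.999, 0.0, 0.044]]
force: [0.8, -0.0, -0.7]
finger_gap: 0.0006
```

>>> carry_out(deltas=[0,15,0,-14,0,0.02,0,0,17,0,-12,0,0.02,0,0,17,0,-10,0,0.01,0,0,18,0,-7,0,0.01,0,0,15,0,-4,0,0,0])

```text
t: 21.8
ee_pos: [0.3996, -0.004, 0.1699]
orientation: [[0.004, 0.156, 0.988], [-0.002, 0.988, -0.156], [-1.0, -0.001, 0.005]]
force: [0.1, 0.1, 0.7]
finger_gap: 0.0
```

>>> carry_out(deltas=[0,12,0,-2,0,0,0,0,12,0,0,0,0,0,0,10,0,0,0,0,0,0,4,0,0,0,0,0,0,3,0,0,0,0,0])

```text
t: 22.3
ee_pos: [0.3981, -0.0037, 0.1299]
orientation: [[0.012, 0.156, 0.988], [-0.004, 0.988, -0.156], [-1.0, -0.002, 0.013]]
force: [0.9, 0.3, 0.4]
finger_gap: 0.0005
```

>>> carry_out(deltas=[0,4,0,0,0,0,0,0,3,0,0,0,0,0,0,3,0,0,0,0,0])

```text
t: 22.6
ee_pos: [0.399, -0.0039, 0.1251]
orientation: [[0.01, 0.155, 0.988], [-0.004, 0.988, -0.155], [-1.0, -0.002, 0.011]]
force: [-13.6, 2.7, 28.1]
finger_gap: 0.0007
```

The tip stopped at 0.111 with a 28 N reaction, so the lid is on the rim. I retreat and verify.

>>> carry_out(deltas=[0,-20,0,0,0,0,0,0,-40,0,0,0,0,0,0,-40,0,0,0,0,0,0,-40,0,-20,0,0,0,0,-40,0,-20,0,0,0,0,-20,0,0,0,0,0])

```text
t: 23.2
ee_pos: [0.3559, 0.0033, 0.3317]
orientation: [[0.008, 0.155, 0.988], [-0.003, 0.988, -0.155], [-1.0, -0.002, 0.008]]
force: [0.4, 0.6, 0.3]
finger_gap: 0.0006
```

```bash
python3 - <<'E'
from w import *
boxes()
im,d,w=cloud("wrist")
m=(w[...,2]>.095)&(w[...,2]<.16)&(w[...,0]>.33)&(w[...,0]<.6)&(abs(w[...,1]+.015)<.07)
P=w[m]; A=np.c_[P[:,:2],np.ones(len(P))]; print(len(P),"lid plane",np.linalg.lstsq(A,P[:,2],rcond=None)[0],np.percentile(P[:,2],[2,50,98]))
for l in("lid_edge","lid_hinge"): print(l,[(np.array(r["point"]).round(3).tolist(),round(r["conf"],2)) for r in arm.place_of("wrist",l)])
a,_,_=cloud("scene")
cv2.imwrite("pics/h.png",np.hstack([cv2.resize(im,(400,250)),cv2.resize(a[90:400,200:600],(400,310))[:250]]) if 0 else np.vstack([cv2.resize(im,(440,275)),cv2.resize(a[80:390,180:440],(440,320))[:320]]))
E
```

```text
t 23.2 tcp [0.356 0.003 0.332] toolz [ 0.988 -0.155  0.008] F [0.389 0.625 0.264] gap 0.0005660253692456036
[ 520  183   32   95 1765] ((491.9684753417969, 302.175537109375), (32.77001190185547, 150.5959930419922), 86.1817626953125) z 0.08936220095537409
[ 582  190   33   88 1505] ((511.2555236816406, 393.8835144042969), (31.881494522094727, 141.50750732421875), 87.81336975097656) z 0.08945436547761731
5543 lid plane [ 0.015 -0.002  0.105] [0.104 0.111 0.113]
lid_edge [([0.364, 0.001, 0.108], 0.59)]
lid_hinge []
```

View pics/h.png

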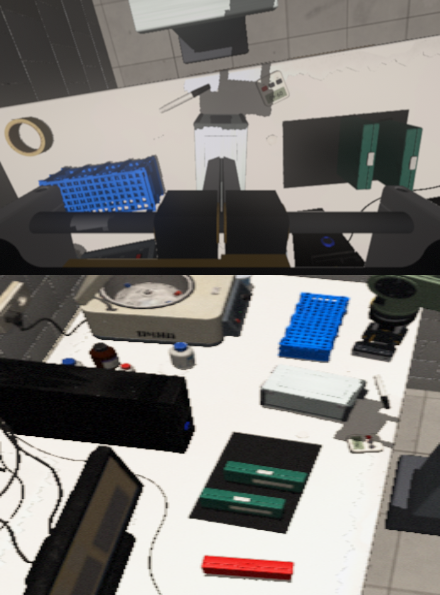

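The picture shows the lid shut flat on the case at (312,388), with its top at z = 0.111. Both empties are standing on the mat at (265,475) and (243,502), the surroundings look unchanged, and the arm is clear.

```bash
python3 -c "
from bench import arm
print(arm.sign_off())"
```

```text
the job is handed in; nothing more can be done
None
```

The job is done and handed in at about 23 s of the 72 s allowed. I lifted all three boxes. The two farther from the case each read about 1.2 N, so they are empty, and I set them back on the mat. The one nearest the case read about 3.9 N (roughly 0.40 kg), so it is the loaded one. I set it on its edge on the case floor and swung the lid shut from behind.

**Last checks:**
- **Lid:** its surface has a median height of 0.111 m, as expected for shut. The tip stopped at that height with a 28 N reaction, which is more than needed but below the limits. The plane fit showed a slope of 0.015, about 3 mm over the lid's length. I put this down to edge points in the fit, because the median and the picture both show the lid flat.
- **Loaded box:** after release it was seen upright in the case. Just before release its top stood at 0.091 m.
- **Empty boxes:** both stand upright on the mat, with tops at 0.089 m.
- **Surroundings:** nothing nearby looks moved in the last picture. I compared by eye only and did not measure the bystanders again.

**Set-down forces:** the second empty box showed a brief contact reading of about 14 N. The loaded box showed about 6 N.

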